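# Park the wafer fork in its sloping dust-cover dock

## Task

Put the wafer fork that lies on the wiper pack back into its sloping dock: handle it only by its grip, never touching the clean forked blade, and slide the blade tines first, flat on the channel floor, in under the two black rails. Then push it fully home against the sprung pad at the far end, firmly but without ramming, until the sprung catch snaps in behind the blade and keeps it there, the end of the grip flush with the ends of the rails; leave the things around as they are.

Things in the scene. Friction and masses are not known exactly. Their poses are not given: they have to be found in the camera images.
- fork: Flat wafer fork, 170 mm long, 0.14 kg: grey plastic grip, steel two-tined blade. Origin: underside, middle of length and width; +x to the tips of the tines, z up. The grip is 26 mm wide (y), 10 mm thick, from x = -85 to -30 mm; it meets the blade at x = -20 mm, near the centre of mass. Lies flat, right side up, on the wiper pack at the start.
- fork_blade: The clean steel blade, rigidly part of the fork (same frame as fork): 60 mm wide, 5 mm thick, x = -20 to +85 mm, with square rear shoulders; two 18 mm wide tines from x = 20 mm on, their outer edges tapering from x = 55 mm to 50 mm over both at the round tips. The robot must not touch it.
- fork_butt (a point): Centre of the flat rear end face of the grip, 5 mm above the underside: (-85, 0, 5) mm in the frame of the fork.
- fork_grip (a point): Point inside the grip, 5 mm above the underside, at (-55, 0, 5) mm in the frame of the fork; a good place to hold it across its 26 mm width.
- wiper_pack: White square pack of clean-room wipers, 230 x 230 mm, 42 mm high to its flat top; origin at the centre of its underside. Loose; the fork lies on it.
- dock_channel: Fixed sloping channel of the dock: aluminium floor, black side rails. Origin: middle of the floor's surface at the rail ends (mouth of the slot), about 66 mm above the bench; +x into the slot along the floor, 15 degrees downwards; z normal to the floor. 63 mm wide between the rails. A bare apron of floor, 83 mm wide, runs from x = -30 to 0. See the dock_ points for the rest.
- dock_lip (a point): Underside of the channel's lips, on the middle line: (10, 0, 7) mm in the frame of dock_channel. The lips overhang inwards from both rails to 17.5 mm from the middle, underside 7 mm and top 11 mm above the floor; their first 9 mm are bent up as a lead-in (edge up to 15 mm). A clear dust cover, 11 to 14 mm above the floor, begins at x = 28 mm.
- dock_stop (a point): Home position of the tine tips, on the floor: (170, 0, 0) mm in the frame of dock_channel; the fork's rear end face is then at x = 0, its origin at x = 85 mm. A sprung pad meets the tips at x = 164 mm and pushes back with 6 N, rising to 12 N at home; 2 mm behind home it is solid. Unless the catch has snapped in, the pad drives the fork out again by several mm.
- catch (a joint): Sprung roller catch (steel roller, 12 mm) in the +y rail, 59 mm in from the mouth: travel in m. 0 = fully out, protruding 8.5 mm into the channel; 0.011 = pressed right back. The passing blade holds it back at 0.005 to 0.009; only with the fork fully home does it snap in behind the blade's rear shoulder, to 0 to 0.002, and holds it. Pushing the fork past catch and pad takes up to about 20 N.
- loupe: Black loupe, 42 x 66 mm, 24 mm high, bystander.
- tweezers: Steel wafer tweezers, 22 x 144 mm, 12 mm high, lying, bystander.

How it is judged:
By the outcome, as a careful person would: the job done as asked, in the order asked, and still so for the second after the job is handed in, with the robot touching nothing.
It also fails if it takes over 69 s, if anything falls off the work surface, if the arm or the gripper's body presses on something with over 40 N, if the wrist force passes 120 N, or if a joint passes its speed limit or range.

## Robot

A 7-joint arm with a two-finger parallel gripper is mounted at the origin on the work surface; the furniture and walls round the work are solid. World frame = base frame: x ahead of the robot, y to its left, z up, the work surface at z = 0. Lengths are in m, angles in rad, forces in N, time in s.
With the tool pointing down it reaches from about 0.4 to 0.85 m from the base axis. Payload 10.4 kg.
Tool frame: the origin (TCP) lies on the centre line of the jaws, within the pads' length; the fingertips stand r.tip_extent ahead of it and the grasp point (between the pads) lies 3 mm ahead of it (r.tip_extent is the distance from the TCP to the fingertips, in m); z points along the fingers, y is the direction in which the jaws open and shut (so a half turn about z gives the same grasp; the last joint's range is limited). The gripper opens to 87 mm and grips with 3 to 60 N. Pads are 19 mm wide; open, the fingers measure 117 mm over their backs; the gripper's body (75 mm by 190 mm) begins 51 mm behind the grasp point.
Start: joints at [-1.145, 0.332, -0.065, 1.46, 0.022, 1.35, -0.088], TCP at [0.271, 0.563, 0.245] pointing down, gripper open.
Joint ranges: [-2.6, 2.6], [-0.5, 2.12], [-1.47, 1.34], [0.16, 2.42], [-1.27, 4.41], [0.06, 2.06], [-2.6, 2.6]. Speed limits (rad/s): [2.22, 2.22, 2.79, 2.79, 3.14, 3.14, 3.14].

## Interface

Orientations are given as a unit quaternion [x, y, z, w].
In Python, from bench import r gives the robot as it stands. The module is installed in compiled form; this text tells all that it offers.
- The arm moves only by the shell command python3 -m jog 'ROWS' [FORCE]. ROWS is JSON, a list of rows, each a list of 5 numbers: the shift along the tool's x, y, z in cm, then the turn about the tool's z in rad, then the closure, from 0 (fully open) to 1 (shut). A call has exactly 10 rows; each row shifts and turns the pose as measured when the row begins, along the tool's axes as they then stand; what a row does not reach is not made up. A row lasts 1/10 s, in which the tool goes at most 50 mm and 8.59 degrees, less where a joint would pass 70% of its speed; a pose out of reach is approached as far as the arm can. A call with a gripper value outside its range is refused whole. The fingers move at their own pace and stop on an object; FORCE is the grip in N (left out, the last holds). Time passes only in rows, so rows that do not move let the fingers close, or fill a call up. It gives the time, the measured TCP pose, the force and the opening at its end, in the units of the state.
- r.read_state(): the state, without advancing time (a new reading comes with each control period).
- r.camera(name): name is "scene" or "top" or "wrist"; returns a dict with "pixels" (480x640x3 uint8, red, green, blue), "fx", "fy", "cx", "cy" (pixels), "camera_from_world" (4x4, takes a point from world to camera coordinates). Camera axes: x right, y up, looking along -z (the intrinsics and any distortion apply to the point x, -y, -z); pixel columns grow to the right and rows downward; lengths in m; the calibration is good to about 2 mm. A picture is of the moment at which its call begins. There is no depth.
- r.close_job(): hands the job in, once; it reports no verdict.
The state is a dict: "time": time; "joint_positions": joint angles; "joint_vel": joint speeds; "joint_torque": joint torques, N m; "ee_pos": TCP position; "eef_rot": TCP orientation; "ft_force": force on the tool from outside, world axes, zero at the start; "torque": the same for the moment, N m; "width": finger opening in m.
Only numpy, scipy, OpenCV 4.12 (cv2) and the standard library are available. Lean on these libraries where they do the work, as an engineer would, in place of code of your own. Each camera call takes 0.05 s, during which the arm holds its last target. There are 200 camera calls.

## Working session

There is one attempt and no reset: what is moved stays moved. The work goes in short steps, Python scripts to look and compute and a shell command to move; the robot and the scene stay as the last step left them, time stands still between calls to the robot, and variables do not carry over. Pictures are saved under pics/ and viewed, about 8 in all and at most 12, crops included, and the job is handed in when it is done.

```bash
mkdir -p pics
cat > h.py <<'E'
from bench import r
import numpy as np, cv2
from scipy.spatial.transform import Rotation as R
def snap(n,f):
    c=r.camera(n); cv2.imwrite('pics/'+f,c['pixels'][:,:,::-1]); np.savez('pics/'+f+'.npz',**{k:v for k,v in c.items()})
    return c
def load(f): return np.load('pics/'+f+'.npz')
def proj(c,p):
    M=c['camera_from_world']; q=M[:3,:3]@np.array(p,float)+M[:3,3]
    return np.array([c['cx']+c['fx']*q[0]/-q[2], c['cy']+c['fy']*-q[1]/-q[2]])
def onplane(c,u,v,z):
    M=c['camera_from_world']; d=M[:3,:3].T@np.array([(u-c['cx'])/c['fx'],-(v-c['cy'])/c['fy'],-1]); o=-M[:3,:3].T@M[:3,3]
    return o+d*(z-o[2])/d[2]
E
python3 - <<'E'
from h import *
for n in ['scene','top']:
    c=snap(n,n+'0.png'); print(n,{k:(v if k!='pixels' else 0) for k,v in c.items()})
print(r.read_state(), r.tip_extent)
E
```

```text
scene {'pixels': 0, 'fx': 488.11665132820474, 'fy': 488.11665132820474, 'cx': 313.9399048132112, 'cy': 239.09218564822964, 'camera_from_world': array([[-0.78650671, -0.6175774 ,  0.00231377,  0.42861648],
       [ 0.30453059, -0.38456571,  0.87141858, -0.17449869],
       [-0.53727862,  0.68608117,  0.49053472, -1.2510925 ],
       [ 0.        ,  0.        ,  0.        ,  1.        ]])}
top {'pixels': 0, 'fx': 584.8520821550011, 'fy': 584.8520821550011, 'cx': 322.2333343165025, 'cy': 244.68010233218985, 'camera_from_world': array([[ 1.22828579e-02, -9.99923745e-01,  1.27884892e-03,
         1.30466710e-01],
       [ 9.84399030e-01,  1.23166347e-02,  1.75518803e-01,
        -4.65005642e-01],
       [-1.75521170e-01, -8.96974879e-04,  9.84475248e-01,
        -1.39906900e+00],
       [ 0.00000000e+00,  0.00000000e+00,  0.00000000e+00,
         1.00000000e+00]])}
{'time': 0.1, 'joint_positions': array([-1.14462008,  0.33282704, -0.06470789,  1.46087684,  0.02160455,
        1.34990186, -0.0885076 ]), 'joint_vel': array([ 0.00081921, -0.00312273, -0.00076774, -0.00318856,  0.0027155 ,
        0.00065903,  0.0017412 ]), 'joint_torque': array([ 1.87975682e-03, -6.24549222e+01,  2.49238493e-02, -3.90715563e+01,
       -6.14096015e-02,  3.66407388e-02,  8.18031253e-05]), 'ee_pos': array([0.27102157, 0.56281544, 0.24381272]), 'eef_rot': array([ 2.22499832e-01,  9.74932506e-01, -6.48367809e-04, -1.16226972e-04]), 'ft_force': array([ 0.22153627,  0.58892802, -0.35477898]), 'torque': array([-0.02726782, -0.02383332,  0.05784581]), 'width': 0.08713536436405094} 0.022
```

View pics/scene0.png

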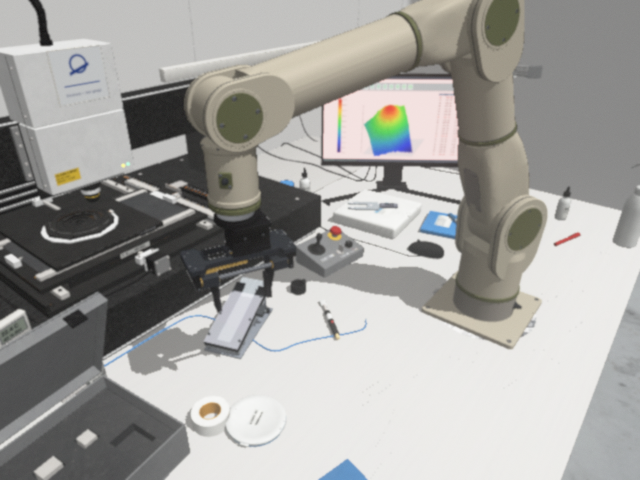

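View pics/top0.png

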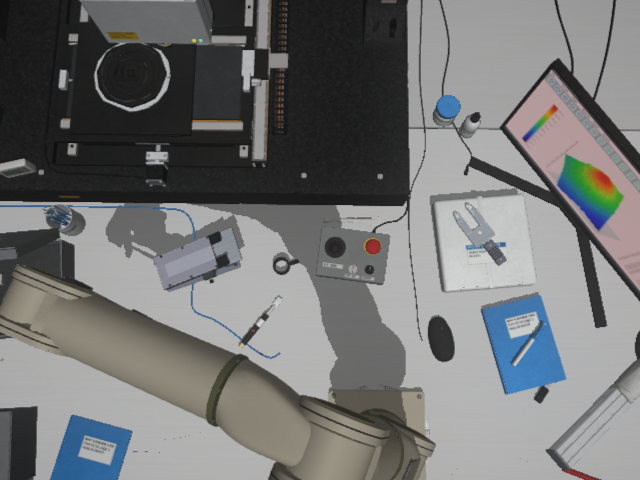

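Run:
```python
from h import *
im=cv2.imread('pics/top0.png')
a=cv2.resize(im[185:285,435:535],None,fx=4,fy=6,interpolation=cv2.INTER_CUBIC) 
a=cv2.resize(im[190:285,440:520],(480,570),interpolation=cv2.INTER_CUBIC)
b=cv2.resize(im[215:300,145:255],(660,510),interpolation=cv2.INTER_CUBIC)
cv2.imwrite('pics/a.png',a);cv2.imwrite('pics/b.png',b)
c=load('top0.png')
for u,v,z in [(484,243,.047),(493,253,.05),(198,258,.06),(282,263,.02),(262,318,.01)]: print(u,v,onplane(c,u,v,z).round(3))
```

```text
484 243 [ 0.471 -0.261  0.047]
493 253 [ 0.446 -0.281  0.05 ]
198 258 [0.423 0.436 0.06 ]
282 263 [0.42  0.236 0.02 ]
262 318 [0.284 0.282 0.01 ]
```

View pics/a.png

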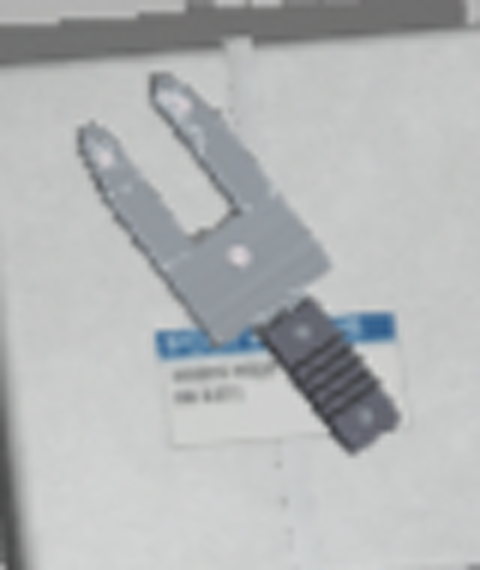

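View pics/b.png

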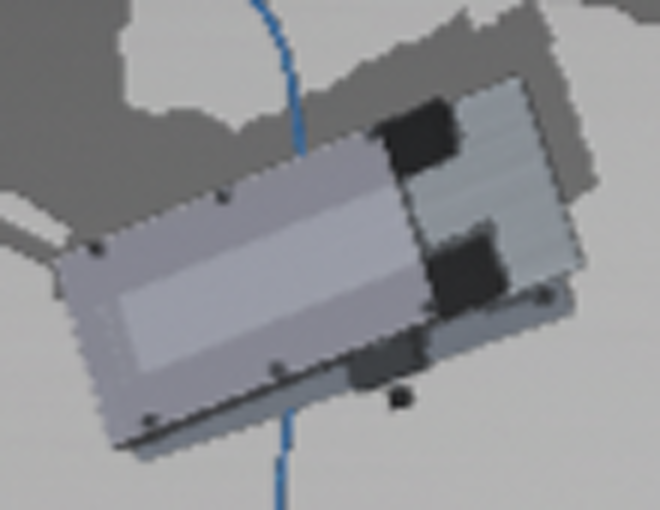

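```bash
cat > fit.py <<'E'
from h import *
from scipy.optimize import least_squares
c=load('top0.png')
A=lambda a,b:(440+a/6-.42,190+b/6-.42); B=lambda a,b:(145+a/6-.42,215+b/6-.42)
# fork: local pts, px
F=[((-85,13,10),A(352,455)),((-85,-13,10),A(403,415)),((-20,30,5),A(218,345)),((-20,-30,5),A(329,265)),((20,12,5),A(190,243)),((20,-12,5),A(240,212)),((85,18,5),A(88,123)),((85,-18,5),A(158,73))]
def ff(p):
    Q=R.from_euler('z',p[2]).as_matrix()
    return np.concatenate([proj(c,Q@np.array(l)/1000+[p[0],p[1],.042])-q for l,q in F])
s=least_squares(ff,[.47,-.26,.4]); print('fork',s.x.round(4),s.fun.round(1))
D=[((-30,-41.5,0),B(520,78)),((-30,41.5,0),B(582,268)),((28,-17.5,14),B(400,185)),((28,17.5,14),B(428,262)),((0,-17.5,15),B(459,130)),((0,17.5,15),B(492,225))]
def dd(p):
    Q=(R.from_euler('z',p[2])*R.from_euler('y',np.radians(15))).as_matrix()
    return np.concatenate([proj(c,Q@np.array(l)/1000+[p[0],p[1],.066])-q for l,q in D])
t=least_squares(dd,[.43,.38,1.8]); print('dock',t.x.round(4),t.fun.round(1))
E
python3 - <<'E'
from fit import *
for z in (0,.1,.15): print('plat',onplane(c,260,203,z).round(3),onplane(c,150,200,z).round(3))
# candidates of platform front in scene
sc=load('scene0.png')
for z in (0,.05,.1,.15): print(z,[proj(sc,onplane(c,u,203,z)).round(0) for u in (150,260,400)])
im=cv2.imread('pics/scene0.png');cv2.imwrite('pics/c.png',cv2.resize(im[150:390,60:380],(800,600),interpolation=cv2.INTER_CUBIC))
E
```

```text
fork [ 0.4941 -0.253   0.6113] [-0.3 -0.6 -0.3  0.1 -0.2  0.2  0.8  0.   0.5 -0.  -0.  -0.2 -0.2  0.1
 -0.2  0.4]
dock [0.4507 0.3688 1.9284] [ 0.3 -1.2  0.8 -0.9 -0.1 -1.5 -0.2 -0.8  0.1  3.3 -0.8  1.1]
plat [0.577 0.297 0.   ] [0.582 0.58  0.   ]
plat [0.552 0.286 0.1  ] [0.556 0.549 0.1  ]
plat [0.54  0.281 0.15 ] [0.544 0.534 0.15 ]
0 [array([154., 333.]), array([239., 280.]), array([317., 231.])]
0.05 [array([159., 315.]), array([242., 265.]), array([319., 219.])]
0.1 [array([165., 296.]), array([246., 250.]), array([321., 207.])]
0.15 [array([171., 277.]), array([249., 234.]), array([323., 194.])]
```

View pics/c.png

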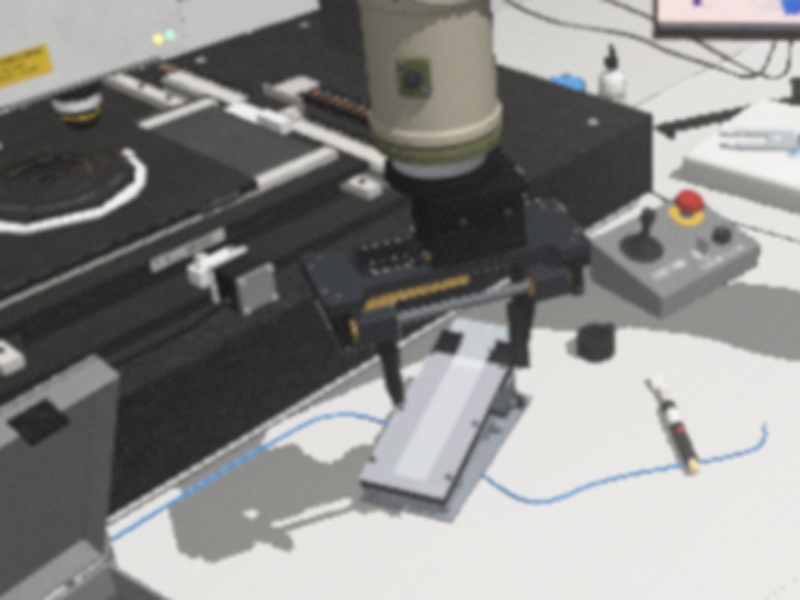

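```bash
python3 -m jog '[[-4.5,-0.5,0,0.09,0],[-4.5,-0.5,0,0.09,0],[-4.5,-0.5,0,0.09,0],[-4.5,-0.5,0,0.09,0],[-4.5,-0.5,0,0.09,0],[-4.5,-0.5,0,0.09,0],[-4.5,-0.5,0,0.09,0],[-4.5,-0.5,0,0.09,0],[-4.5,-0.5,0,0.09,0],[-4.5,-0.5,0,0.09,0]]'
cat > to.py <<'E'
# remaining shift in tool axes (cm) and turn to a world pose: x y z(TCP) + angle of tool x
from h import *
def to(x,y,z,a,v=1):
    s=r.read_state(); Q=R.from_quat(s['eef_rot']).as_matrix(); d=Q.T@(np.array([x,y,z])-s['ee_pos'])*100
    cur=np.arctan2(Q[1,0],Q[0,0]); t=-((a-cur+np.pi)%(2*np.pi)-np.pi)
    print('t',round(s['time'],2),'pos',s['ee_pos'].round(4),'d_cm',d.round(2),'turn',round(t,3),'tilt',Q[:,2].round(4),'F',s['ft_force'].round(2),'w',round(s['width'],4)); return d,t
E
python3 - <<'E'
from to import *
to(.4368,-.2932,.17,.6113)
from scipy.optimize import least_squares
ct,sc=load('top0.png'),load('scene0.png')
for a,b in [((502,127),(322,163)),((408,193),(320.8,196)),((408,205),(320.8,224))]:
    q=least_squares(lambda p:np.r_[proj(ct,p)-a,proj(sc,p)-b],[.5,-.2,.1]);print(q.x.round(3),q.fun.round(1))
E
```

```text
time: 1.1
ee_pos: [0.5198, 0.1937, 0.2382]
eef_rot: [0.633, 0.775, -0.004, -0.002]
ft_force: [-0.2, -0.5, 0.8]
width: 0.0867
t 1.1 pos [0.5198 0.1937 0.2382] d_cm [-46.03 -17.8    7.1 ] turn 1.161 tilt [-0.0083 -0.0043 -1.    ] F [-0.25 -0.45  0.78] w 0.0867
[ 0.737 -0.29   0.133] [ 0.1  0.2 -0.3 -0.1]
[ 0.572 -0.065  0.128] [ 0.4  0.6 -0.9 -0.2]
[ 0.573 -0.078  0.022] [-0.4 -0.7  1.1  0.2]
```

```bash
python3 -m jog '[[-4.5,-0.8,0,0.11,0],[-4.5,-0.8,0,0.11,0],[-4.5,-0.8,0,0.11,0],[-4.5,-0.8,0,0.11,0],[-4.5,-0.8,0,0.11,0],[-4.5,-0.8,0,0.11,0],[-4.5,-0.8,0,0.11,0],[-4.5,-0.8,0,0.11,0],[-4.5,-0.8,0,0.11,0],[-4.5,-0.8,0,0.11,0]]'; python3 -c "
from to import *
to(.4368,-.2932,.17,.6113)"
```

```text
time: 2.1
ee_pos: [0.307, -0.206, 0.2391]
eef_rot: [0.952, 0.305, -0.006, 0.001]
ft_force: [0.3, -1.1, 0.4]
width: 0.087
t 2.1 pos [ 0.307  -0.206   0.2391] d_cm [ 5.6  14.64  6.82] turn 0.008 tilt [-0.0115 -0.0063 -0.9999] F [ 0.33 -1.12  0.37] w 0.087
```

```bash
python3 -m jog '[[1.2,3,1,0,0.35],[1.2,3,1,0,0.35],[1.2,3,1,0,0.35],[1.2,3,1,0,0.35],[0.8,2.5,1,0,0.35],[0,0,1,0,0.35],[0,0,1,0,0.35],[0,0,0,0,0.35],[0,0,0,0,0.35],[0,0,0,0,0.35]]'; python3 -c "
from to import *
to(.4368,-.2932,.17,.6113)
c=snap('wrist','w1.png'); print(c['fx'],c['cx'],c['cy'],(-c['camera_from_world'][:3,:3].T@c['camera_from_world'][:3,3]).round(3))"
```

```text
time: 3.1
ee_pos: [0.4341, -0.2991, 0.1715]
eef_rot: [0.954, 0.298, 0.006, 0.0]
ft_force: [0.2, -0.4, -0.0]
width: 0.0566
t 3.1 pos [ 0.4341 -0.2991  0.1715] d_cm [ 0.56 -0.33  0.15] turn -0.005 tilt [ 0.0107  0.0029 -0.9999] F [ 0.19 -0.39 -0.04] w 0.0566
397.54945572588764 313.873854083831 242.82891587685225 [ 0.486 -0.263  0.311]
```

View pics/w1.png

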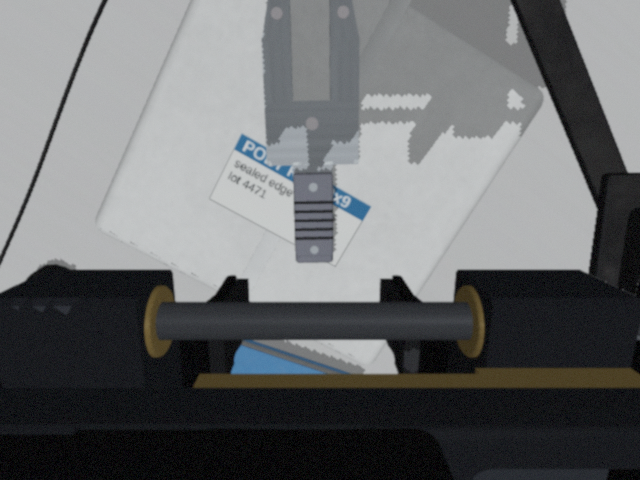

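Run:
```python
from fit import *
w=load('w1.png')
W=[((-85,13,10),(296,262)),((-85,-13,10),(333,262)),((-30,13,10),(295.5,171)),((-30,-13,10),(332,171)),((-20,30,5),(266,163)),((-20,-30,5),(359,163)),((20,12,5),(291,101)),((20,-12,5),(331,101))]
def gw(p):
    Q=R.from_euler('z',p[2]).as_matrix()
    return np.concatenate([proj(w,Q@np.array(l)/1000+[p[0],p[1],.042])-q for l,q in W])
a=least_squares(gw,s.x); print(a.x.round(4),a.fun.round(1))
b=least_squares(lambda p:np.r_[gw(p),ff(p)*1.5],s.x); print(b.x.round(4))
from to import *
x,y,t=a.x
to(x-.070*np.cos(t),y-.070*np.sin(t),.068,t)
x,y,t=b.x
to(x-.070*np.cos(t),y-.070*np.sin(t),.068,t)
```

```text
fork [ 0.4941 -0.253   0.6113] [-0.3 -0.6 -0.3  0.1 -0.2  0.2  0.8  0.   0.5 -0.  -0.  -0.2 -0.2  0.1
 -0.2  0.4]
dock [0.4507 0.3688 1.9284] [ 0.3 -1.2  0.8 -0.9 -0.1 -1.5 -0.2 -0.8  0.1  3.3 -0.8  1.1]
[ 0.4954 -0.2567  0.6224] [-0.8 -1.4  0.7 -2.1 -2.7  7.4  1.2  6.7  0.6 -0.2 -0.2 -1.9  1.4 -3.8
 -0.3 -4.4]
[ 0.4952 -0.2562  0.6248]
t 3.15 pos [ 0.4342 -0.2992  0.1717] d_cm [ 0.34  0.07 10.37] turn -0.017 tilt [ 0.0111  0.0028 -0.9999] F [-0.18 -0.2   0.26] w 0.0566
t 3.15 pos [ 0.4342 -0.2992  0.1717] d_cm [ 0.35  0.03 10.37] turn -0.019 tilt [ 0.0111  0.0028 -0.9999] F [-0.18 -0.2   0.26] w 0.0566
```

```bash
python3 -m jog '[[0.2,0,1.5,-0.01,0.35],[0.1,0,1.5,0,0.35],[0,0,1.5,0,0.35],[0,0,1.5,0,0.35],[0,0,1.5,0,0.35],[0,0,1,0,0.35],[0,0,0.5,0,0.35],[0,0,0.3,0,0.35],[0,0,0,0,0.35],[0,0,0,0,0.35]]' 12
python3 - <<'E'
from to import *
x,y,t=.4948,-.2560,.620
to(x-.070*np.cos(t),y-.070*np.sin(t),.068,t)
E
```

```text
time: 4.15
ee_pos: [0.4377, -0.2955, 0.0709]
eef_rot: [0.953, 0.304, 0.007, -0.0]
ft_force: [0.6, -0.3, 0.2]
width: 0.0567
t 4.15 pos [ 0.4377 -0.2955  0.0709] d_cm [-0.06  0.1   0.29] turn -0.003 tilt [ 0.0126  0.0045 -0.9999] F [ 0.56 -0.33  0.25] w 0.0567
```

```bash
python3 -m jog '[[0,0.1,0.25,0,0.35],[0,0,0,0,0.5],[0,0,0,0,0.6],[0,0,0,0,0.7],[0,0,0,0,0.8],[0,0,0,0,0.8],[0,0,0,0,0.8],[0,0,0,0,0.8],[0,0,0,0,0.8],[0,0,0,0,0.8]]' 12
python3 - <<'E'
from to import *
x,y,t=.4948,-.2560,.620
to(x-.070*np.cos(t),y-.070*np.sin(t),.068,t)
E
```

```text
time: 5.15
ee_pos: [0.4394, -0.2968, 0.0697]
eef_rot: [0.953, 0.304, 0.008, 0.0]
ft_force: [0.2, -0.0, -0.1]
width: 0.0257
t 5.15 pos [ 0.4394 -0.2968  0.0697] d_cm [-0.12 -0.1   0.17] turn -0.002 tilt [ 0.0155  0.0039 -0.9999] F [ 0.24 -0.02 -0.13] w 0.0257
```

```bash
python3 -m jog '[[0,0,0,0,0.55],[0,0,0,0,0.55],[0,0,0.2,0,0.55],[0,0,0,0,0.55],[0,0,0,0,0.8],[0,0,0,0,0.8],[0,0,0,0,0.8],[0,0,0,0,0.8],[0,0,0,0,0.8],[0,0,0,0,0.8]]' 10
python3 - <<'E'
from to import *
x,y,t=.4948,-.2560,.620
to(x-.070*np.cos(t),y-.070*np.sin(t),.068,t)
E
```

```text
time: 6.15
ee_pos: [0.4394, -0.2968, 0.0675]
eef_rot: [0.953, 0.304, 0.008, 0.0]
ft_force: [0.0, -0.5, 0.2]
width: 0.0264
t 6.15 pos [ 0.4394 -0.2968  0.0675] d_cm [-0.12 -0.1  -0.06] turn -0.002 tilt [ 0.0154  0.0039 -0.9999] F [ 0.01 -0.53  0.25] w 0.0264
```

Good grasp. Now lift slowly with the lightest grip so the fork pivots tines-down on the pack.

```bash
python3 -m jog '[[0,0,0,0,0.8],[0,0,-0.3,0,0.8],[0,0,-0.4,0,0.8],[0,0,-0.4,0,0.8],[0,0,-0.4,0,0.8],[0,0,-0.5,0,0.8],[0,0,-0.5,0,0.8],[0,0,-0.5,0,0.8],[0,0,0,0,0.8],[0,0,0,0,0.8]]' 3
python3 - <<'E'
from to import *
to(.4394,-.2968,.068,.62)
c=snap('scene','s2.png')
im=c['pixels'][:,:,::-1]; u,v=proj(c,[.47,-.27,.07]).astype(int); print(u,v)
cv2.imwrite('pics/s2c.png',cv2.resize(im[v-50:v+50,u-65:u+65],(780,600),interpolation=cv2.INTER_CUBIC))
E
```

```text
time: 7.15
ee_pos: [0.439, -0.2969, 0.1007]
eef_rot: [0.953, 0.304, 0.008, 0.001]
ft_force: [0.4, 0.3, -0.3]
width: 0.0258
t 7.15 pos [ 0.439  -0.2969  0.1007] d_cm [-0.01 -0.    3.27] turn -0.002 tilt [ 0.0161  0.004  -0.9999] F [ 0.43  0.32 -0.32] w 0.0258
380 199
```

View pics/s2c.png

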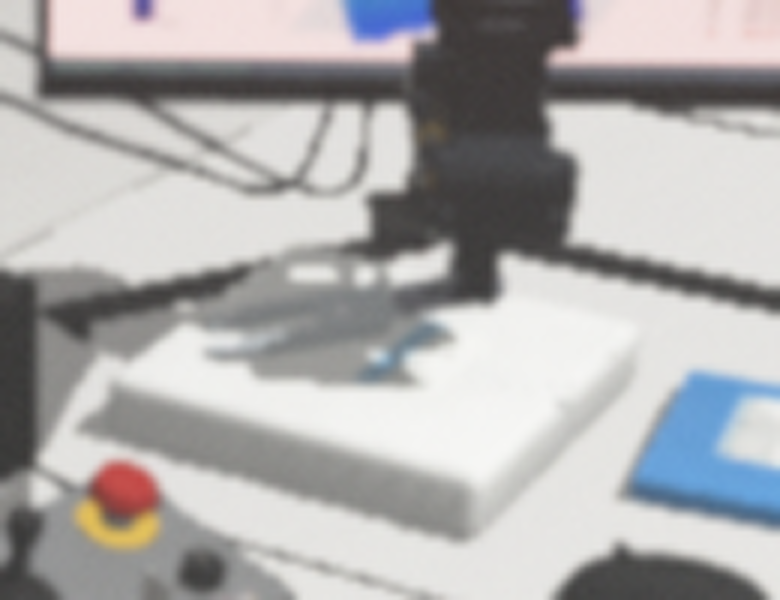

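```bash
cat > pred.py <<'E'
from h import *
def forkpts(pts,yaw,pitch,gx=-.072,dz=-.0255):
    s=r.read_state(); Q=(R.from_euler('z',yaw)*R.from_euler('y',np.radians(pitch))).as_matrix()
    piv=np.array([gx,0,.007]); p0=s['ee_pos']+[0,0,dz+.007]
    return [p0+Q@(np.array(l)/1000-piv) for l in pts]
E
python3 - <<'E'
from pred import *
c=load('s2.png')
for p in (0,4,8,12,15):
    q=forkpts([(85,-18,5),(85,18,5),(-20,-30,5)],.62,p); print(p,[(proj(c,x)-[315,149])*6 for x in q],q[0][2].round(4))
E
```

```text
0 [array([187.84675192, 267.76042078]), array([188.62277584, 294.0164873 ]), array([370.97275279, 263.01449958])] 0.0801
4 [array([188.09337136, 285.29728338]), array([188.87156739, 311.80175688]), array([371.02484956, 268.81635506])] 0.0692
8 [array([189.67031334, 302.65093275]), array([190.47592781, 329.39970774]), array([371.5202855 , 274.57153353])] 0.0583
12 [array([192.55765779, 319.74119403]), array([193.41533506, 346.72913467]), array([372.4553006 , 280.25246506])] 0.0475
15 [array([195.5679489 , 332.33932998]), array([196.48043367, 359.50269444]), array([373.44160769, 284.44814538])] 0.0396
```

```bash
python3 -m jog '[[0,0,-0.2,0,0.8],[0,0,-0.3,0,0.8],[0,0,-0.2,0,0.8],[0,0,0,0,0.8],[0,0,0,0,0.8],[0,0,0,0,0.8],[0,0,0,0,0.8],[0,0,0,0,0.8],[0,0,0,0,0.8],[0,0,0,0,0.8]]' 3; python3 -m jog '[[0,0,0,0,0.85],[0,0,0,0,0.9],[0,0,0,0,0.9],[0,0,0,0,0.9],[0,0,-1,0,0.9],[0,0,-2,0,0.9],[0,0,-3,0,0.9],[0,0,-3,0,0.9],[0,0,-3,0,0.9],[0,0,0,0,0.9]]' 25;  python3 - <<'E'
from to import *
from fit import t
x,y,a=t.x
# pre-insert: fork tips at dock x=-25 -> origin at -110, grip point at -182 ; 15 mm above floor
Q=(R.from_euler('z',a)*R.from_euler('y',np.radians(15))).as_matrix()
p=Q@np.array([-.182,0,.005])+[x,y,.066+.0255]; print(p)
to(p[0],p[1],p[2],a)
E
```

```text
time: 8.2
ee_pos: [0.4385, -0.2968, 0.1076]
eef_rot: [0.953, 0.304, 0.008, 0.0]
ft_force: [-0.5, -0.5, -0.3]
width: 0.0261
time: 9.2
ee_pos: [0.4352, -0.2981, 0.2344]
eef_rot: [0.953, 0.303, 0.007, 0.0]
ft_force: [0.6, -0.9, -0.7]
width: 0.0254
fork [ 0.4941 -0.253   0.6113] [-0.3 -0.6 -0.3  0.1 -0.2  0.2  0.8  0.   0.5 -0.  -0.  -0.2 -0.2  0.1
 -0.2  0.4]
dock [0.4507 0.3688 1.9284] [ 0.3 -1.2  0.8 -0.9 -0.1 -1.5 -0.2 -0.8  0.1  3.3 -0.8  1.1]
[0.5117441  0.20528915 0.1434347 ]
t 9.2 pos [ 0.4352 -0.2981  0.2344] d_cm [ 35.19 -36.73   9.38] turn -1.313 tilt [ 0.0127  0.0036 -0.9999] F [ 0.63 -0.93 -0.68] w 0.0254
```

Run:
```python
from h import *
c=snap('top','t3.png');a=c['pixels'][215:300,145:255,::-1]
d=snap('scene','s3.png');im=d['pixels'][:,:,::-1]
u,v=proj(d,[.43,.42,.05]).astype(int);print(u,v)
b=im[v-50:v+50,u-55:u+55]; cv2.imwrite('pics/d.png',cv2.resize(b,(660,600),interpolation=cv2.INTER_CUBIC))
cv2.imwrite('pics/e.png',cv2.resize(a,(770,595),interpolation=cv2.INTER_CUBIC))
```

```text
243 306
```

View pics/d.png

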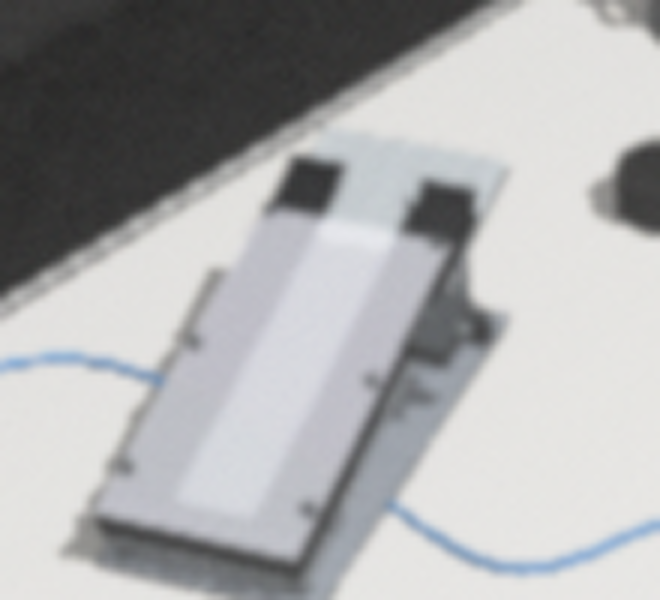

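View pics/e.png

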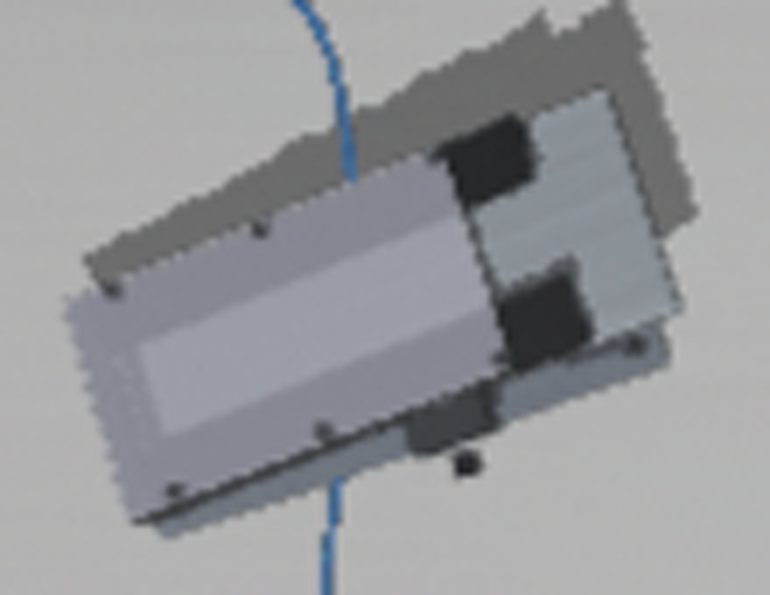

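```bash
cat > dock.py <<'E'
from h import *
from scipy.optimize import least_squares
ct,cs=load('t3.png'),load('s3.png')
T=lambda a,b:(145+a/7-.43,215+b/7-.43); S=lambda a,b:(188+a/6-.42,256+b/6-.42)
D=[(ct,(-30,-41.5,0),T(605,90)),(ct,(-30,41.5,0),T(682,308)),(ct,(28,-17.5,14),T(472,205)),(ct,(28,17.5,14),T(502,298)),(ct,(0,-17.5,15),T(536,165)),(ct,(0,17.5,15),T(572,262)),
(cs,(-30,-41.5,0),S(330,130)),(cs,(-30,41.5,0),S(508,168)),(cs,(28,-17.5,14),S(318,220)),(cs,(28,17.5,14),S(400,235)),(cs,(0,-17.5,15),S(342,165)),(cs,(0,17.5,15),S(426,182))]
def res(p,D):
    Q=(R.from_euler('z',p[2])*R.from_euler('y',np.radians(15))).as_matrix()
    return np.concatenate([proj(c,Q@np.array(l)/1000+[p[0],p[1],p[3]])-q for c,l,q in D])
if __name__=='__main__':
    f=least_squares(res,[.45,.37,1.93,.066],args=(D,)); print(f.x.round(4)); print(f.fun.reshape(-1,2).round(1).tolist())
    for k in (D[:6],D[6:]):
        g=least_squares(lambda p:np.r_[res(p,k),(p[3]-.066)*500],[.45,.37,1.93,.066]); print(g.x.round(4),g.fun.round(1))
E
python3 dock.py
```

```text
[0.4507 0.3679 1.9221 0.0641]
[[1.1, -0.9], [0.7, -0.0], [-0.3, 0.1], [-0.2, 0.3], [0.6, 1.5], [-0.1, 1.3], [-0.8, -0.3], [-0.2, -0.8], [-0.4, -0.0], [-0.8, 0.1], [0.1, 0.4], [-0.8, 0.1]]
[0.4514 0.3684 1.9266 0.0659] [ 0.7 -1.3  0.5 -0.5 -0.6 -0.2 -0.5 -0.   0.2  1.2 -0.4  0.9 -0.1]
[0.4475 0.3693 1.9143 0.0659] [-0.2 -0.3  0.4 -0.7  0.   0.  -0.4  0.3  0.6  0.4 -0.4  0.2 -0. ]
```

```bash
python3 -m jog '[[1.7,-1.7,0,-0.07,0.9],[3.6,-3.2,0,-0.12,0.9],[4.0,-2.6,0,-0.13,0.9],[4.3,-2.1,0,-0.13,0.9],[4.5,-1.5,0,-0.13,0.9],[4.7,-0.9,0,-0.13,0.9],[4.8,-0.3,0,-0.13,0.9],[4.8,0.3,0,-0.13,0.9],[3.6,0.6,0,-0.12,0.9],[1.5,0.4,0,-0.05,0.9]]' 25;  cat > goal.py <<'E'
from to import *
import sys
X,Y,Z,A=.450,.3685,.066,1.922
def goal(tip,h,gx=-.072,y=0):
    "TCP for fork tips at dock x=tip (m), underside h above floor, parallel"
    Q=(R.from_euler('z',A)*R.from_euler('y',np.radians(15))).as_matrix()
    p=Q@np.array([tip-.085+gx,y,h])+[X,Y,Z+.0255]
    return to(*p,A)
if __name__=='__main__': goal(float(sys.argv[1])/1000,float(sys.argv[2])/1000)
E
python3 goal.py -15 30
```

```text
time: 10.3
ee_pos: [0.4943, 0.1214, 0.2217]
eef_rot: [0.624, 0.781, -0.002, -0.003]
ft_force: [0.3, 0.0, -1.9]
width: 0.0253
t 10.3 pos [0.4943 0.1214 0.2217] d_cm [9.35 3.21 5.67] turn -0.128 tilt [-0.0079  0.001  -1.    ] F [ 0.28  0.05 -1.89] w 0.0253
```

```bash
python3 -m jog '[[1,0.3,0.5,-0.03,0.9],[1.5,0.5,0.8,-0.04,0.9],[1.5,0.5,0.8,-0.03,0.9],[1.5,0.5,0.8,-0.03,0.9],[1.5,0.5,0.8,0,0.9],[1.0,0.5,0.6,0,0.9],[0.5,0.2,0.3,0,0.9],[0,0,0,0,0.9],[0,0,0,0,0.9],[0,0,0,0,0.9]]' 25;  python3 goal.py -15 15
```

```text
time: 11.3
ee_pos: [0.4958, 0.2151, 0.1681]
eef_rot: [0.571, 0.821, -0.005, -0.004]
ft_force: [0.0, 0.2, -1.2]
width: 0.0254
t 11.3 pos [0.4958 0.2151 0.1681] d_cm [-0.25  1.    1.74] turn 0.004 tilt [-0.0127 -0.0033 -0.9999] F [ 0.01  0.18 -1.15] w 0.0254
```

```bash
python3 -m jog '[[0,0.5,0.3,0,0.9],[-0.1,0.4,0.3,0,0.9],[0,0,0.2,0,0.9],[0,0,0,0,0.9],[0,0,0,0,0.9],[0,0,0,0,0.9],[0,0,0,0,0.9],[0,0,0,0,0.9],[0,0,0,0,0.9],[0,0,0,0,0.9]]' 25;  python3 goal.py -15 15
python3 - <<'E'
from pred import *
d=snap('scene','s4.png'); w=snap('wrist','w4.png')
im=d['pixels'][:,:,::-1]; u,v=proj(d,[.48,.31,.08]).astype(int); print(u,v)
a=cv2.resize(im[v-50:v+50,u-60:u+60],(480,400),interpolation=cv2.INTER_CUBIC)
b=cv2.resize(w['pixels'][0:300,160:480,::-1],None,fx=1,fy=1)
o=np.zeros((600,800,3),np.uint8);o[:400,:480]=a;o[:300,480:]=b;cv2.imwrite('pics/f.png',o)
E
```

```text
time: 12.3
ee_pos: [0.5062, 0.216, 0.1604]
eef_rot: [0.572, 0.82, -0.004, -0.004]
ft_force: [0.8, 0.1, -0.2]
width: 0.0256
t 12.3 pos [0.5062 0.216  0.1604] d_cm [ 0.02 -0.02  0.99] turn 0.002 tilt [-0.0111 -0.0025 -0.9999] F [ 0.84  0.1  -0.16] w 0.0256
259 269
```

View pics/f.png

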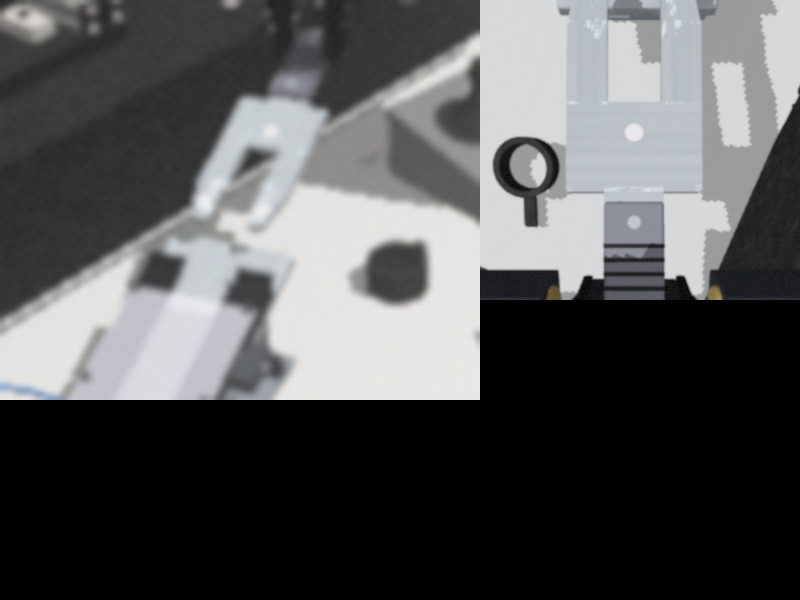

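Run:
```python
from pred import *
from scipy.optimize import least_squares
d=load('s4.png'); w=load('w4.png')
L=[(85,-18,5),(85,18,5),(-20,-30,5),(-20,30,5)]
S=[(250,269.5),(263.5,273.5),(259.8,243.5),(280.3,246.5)]
Lw=[(-20,30,5),(-20,-30,5),(20,12,5),(20,-12,5)]; W=[(246.5,191),(382,191),(287,102),(342,102)]
def f(p,ks=1,kw=.5):
    return np.concatenate([ks*(proj(d,q)-s) for q,s in zip(forkpts(L,p[0],p[1],p[2],p[3]),S)]+[kw*(proj(w,q)-s) for q,s in zip(forkpts(Lw,p[0],p[1],p[2],p[3]),W)])
for k in ((1,.5),(1,0),(0,.5)):
    g=least_squares(lambda p:np.r_[f(p,*k),(p[2]+.072)*200,(p[3]+.0255)*1000],[1.92,15,-.072,-.0255],x_scale=[.01,1,.001,.001]); print(g.x.round(4),g.fun.round(1))
```

```text
[ 1.9414 14.4821 -0.0663 -0.0261] [-1.7  2.2 -1.6  0.6 -0.7 -1.2  0.2 -0.8 -0.8  1.6  1.1  0.4 -0.8 -0.5
 -0.5 -1.   1.1 -0.6]
[ 1.9965 10.0134 -0.0727 -0.0257] [-0.3  1.2  0.2 -0.9 -1.  -0.3  0.5 -0.5 -0.  -0.  -0.  -0.  -0.  -0.
 -0.  -0.  -0.1 -0.2]
[ 1.936  18.5108 -0.0681 -0.0255] [-0.   0.  -0.   0.  -0.  -0.   0.   0.   0.1  0.2  0.9 -0.5  0.2  0.3
 -0.4 -0.1  0.8 -0. ]
```

```bash
python3 -m jog '[[0,0,0.3,0,0.9],[0,0,0.4,0,0.9],[0,0,0.4,0,0.9],[0,0,0.3,0,0.9],[0,0,0.2,0,0.9],[0,0,0.1,0,0.9],[0,0,0,0,0.9],[0,0,0,0,0.9],[0,0,0,0,0.9],[0,0,0,0,0.9]]' 25;  python3 goal.py -15 2
```

```text
time: 13.4
ee_pos: [0.5058, 0.2159, 0.1416]
eef_rot: [0.572, 0.82, -0.004, -0.004]
ft_force: [-0.1, 0.4, -1.0]
width: 0.0256
t 13.4 pos [0.5058 0.2159 0.1416] d_cm [-0.32  0.01  0.37] turn 0.002 tilt [-0.0114 -0.0027 -0.9999] F [-0.15  0.41 -1.01] w 0.0256
```

```bash
python3 -m jog '[[0,0,0.1,0,0.9],[0,0,0.1,0,0.9],[0,0,0.1,0,0.9],[0,0,0,0,0.9],[0,0,0,0,0.9],[0,0,0,0,0.9],[0,0,0,0,0.9],[0,0,0,0,0.9],[0,0,0,0,0.9],[0,0,0,0,0.9]]' 10;  python3 goal.py -15 0
```

```text
time: 14.4
ee_pos: [0.506, 0.216, 0.1387]
eef_rot: [0.572, 0.82, -0.004, -0.004]
ft_force: [-0.5, 1.0, -0.9]
width: 0.0254
t 14.4 pos [0.506  0.216  0.1387] d_cm [-0.37 -0.01  0.27] turn 0.002 tilt [-0.0109 -0.0022 -0.9999] F [-0.49  1.02 -0.93] w 0.0254
```

```bash
python3 -m jog '[[0,0,0.1,0,0.9],[0,0,0.1,0,0.9],[0.3,0,0.08,0,0.9],[0.4,0,0.11,0,0.9],[0.4,0,0.11,0,0.9],[0.4,0,0.11,0,0.9],[0.4,0,0.11,0,0.9],[0,0,0,0,0.9],[0,0,0,0,0.9],[0,0,0,0,0.9]]' 8;  python3 goal.py 0 0
```

```text
time: 15.4
ee_pos: [0.4986, 0.2364, 0.131]
eef_rot: [0.572, 0.821, -0.004, -0.004]
ft_force: [-0.6, 0.7, -0.1]
width: 0.026
t 15.4 pos [0.4986 0.2364 0.131 ] d_cm [-1.09 -0.03 -0.11] turn 0.003 tilt [-0.0105 -0.0016 -0.9999] F [-0.62  0.66 -0.12] w 0.026
```

```bash
python3 -m jog '[[0,0,0.1,0,0.9],[0.3,0,0.1,0,0.9],[0.4,0,0.11,0,0.9],[0.4,0,0.11,0,0.9],[0.4,0,0.11,0,0.9],[0.4,0,0.11,0,0.9],[0.4,0,0.11,0,0.9],[0,0,0,0,0.9],[0,0,0,0,0.9],[0,0,0,0,0.9]]' 8;  python3 goal.py 25 1
```

```text
time: 16.4
ee_pos: [0.4901, 0.26, 0.1231]
eef_rot: [0.572, 0.821, -0.003, -0.004]
ft_force: [-0.2, 0.3, -0.8]
width: 0.0259
t 16.4 pos [0.4901 0.26   0.1231] d_cm [-1.16 -0.04 -0.35] turn 0.003 tilt [-0.01   -0.0013 -0.9999] F [-0.21  0.33 -0.83] w 0.0259
```

```bash
python3 -m jog '[[0.4,0,0.11,0,0.9],[0.5,0,0.13,0,0.9],[0.5,0,0.13,0,0.9],[0.5,0,0.13,0,0.9],[0.5,0,0.13,0,0.9],[0.5,0,0.13,0,0.9],[0.4,0,0.11,0,0.9],[0,0,0,0,0.9],[0,0,0,0,0.9],[0,0,0,0,0.9]]' 12;  python3 goal.py 70 1
```

```text
time: 17.4
ee_pos: [0.4791, 0.2924, 0.1142]
eef_rot: [0.573, 0.82, -0.003, -0.003]
ft_force: [1.0, -0.7, 0.5]
width: 0.026
t 17.4 pos [0.4791 0.2924 0.1142] d_cm [-0.23 -0.11 -0.07] turn 0.0 tilt [-0.0078 -0.002  -1.    ] F [ 1.   -0.67  0.52] w 0.026
```

```bash
python3 -m jog '[[0.4,0,0.11,0,0.9],[0.5,0,0.13,0,0.9],[0.5,0,0.13,0,0.9],[0.5,0,0.13,0,0.9],[0.5,0,0.13,0,0.9],[0.5,0,0.13,0,0.9],[0.4,0,0.11,0,0.9],[0,0,0,0,0.9],[0,0,0,0,0.9],[0,0,0,0,0.9]]' 20;  python3 goal.py 105 1
```

```text
time: 18.4
ee_pos: [0.4757, 0.3034, 0.1101]
eef_rot: [0.579, 0.815, -0.011, 0.006]
ft_force: [0.9, -0.9, 2.7]
width: 0.0257
t 18.4 pos [0.4757 0.3034 0.1101] d_cm [ 2.01 -0.2   0.37] turn -0.016 tilt [-0.0039 -0.0248 -0.9997] F [ 0.92 -0.9   2.69] w 0.0257
```

```bash
python3 -m jog '[[0,0,-0.1,0,0.9],[0,0,0,0,0.9],[0,0,0,0,0.9],[0,0,0,0,0.9],[0,0,0,0,0.9],[0.3,0,0.06,0,0.9],[0.4,0,0.1,0,0.9],[0.5,0,0.13,0,0.9],[0.6,0,0.15,0,0.9],[0.6,0,0.15,0,0.9]]' 30;  python3 goal.py 105 1
```

```text
time: 19.4
ee_pos: [0.4751, 0.3076, 0.1087]
eef_rot: [0.585, 0.811, -0.02, 0.014]
ft_force: [-3.1, -23.1, 25.9]
width: 0.0256
t 19.4 pos [0.4751 0.3076 0.1087] d_cm [ 1.58 -0.3   0.21] turn -0.03 tilt [-0.001  -0.0478 -0.9989] F [ -3.14 -23.09  25.9 ] w 0.0256
```

```bash
python3 -m jog '[[-0.1,0,-0.1,0,0.85],[0,0,-0.1,0,0.85],[0,0,0,0,0.85],[0,0,0,0,0.85],[0,0,0,0,0.85],[0,0,-0.1,0,0.85],[0,0,0,0,0.85],[0,0,0,0,0.85],[0,0,0,0,0.85],[0,0,0,0,0.85]]' 3;  python3 goal.py 105 1; python3 -c "
from h import *
print(r.read_state()['torque']); c=snap('wrist','w5.png'); d=snap('scene','s5.png')
im=d['pixels'][:,:,::-1]; u,v=proj(d,[.47,.33,.09]).astype(int); print(u,v)
a=cv2.resize(im[v-60:v+40,u-60:u+60],(480,400),interpolation=cv2.INTER_CUBIC)
o=np.zeros((600,800,3),np.uint8);o[:400,:480]=a;o[:300,480:]=c['pixels'][0:300,160:480,::-1];cv2.imwrite('pics/g.png',o)"
```

```text
time: 20.4
ee_pos: [0.4748, 0.3068, 0.1113]
eef_rot: [0.585, 0.811, -0.02, 0.013]
ft_force: [0.4, -3.2, 0.8]
width: 0.0261
t 20.4 pos [0.4748 0.3068 0.1113] d_cm [ 1.67 -0.24  0.46] turn -0.029 tilt [-0.0021 -0.0488 -0.9988] F [ 0.43 -3.22  0.82] w 0.0261
[-0.4486863  -0.1554351  -0.00728642]
256 270
```

View pics/g.png

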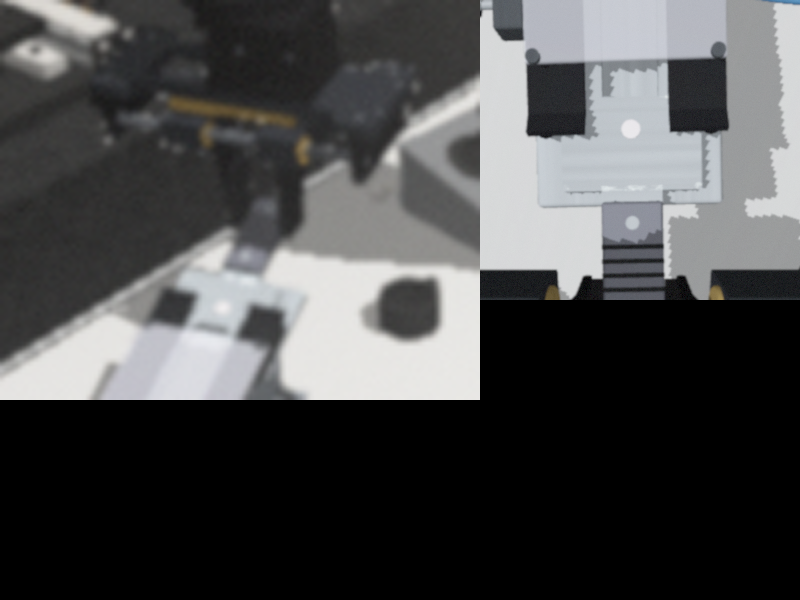

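```bash
python3 -m jog '[[0,0,0,0,0.9],[0,0,0,0,0.9],[0,0,0,0,0.9],[0,0,0,0,0.9],[0.2,0,0.04,0,0.9],[0.4,0,0.08,0,0.9],[0.5,0,0.1,0,0.9],[0.5,0,0.1,0,0.9],[0.5,0,0.1,0,0.9],[0.5,0,0.1,0,0.9]]' 30;  python3 goal.py 105 1; python3 -c "
from h import *
print(r.read_state()['torque'])"
```

```text
time: 21.5
ee_pos: [0.4728, 0.3139, 0.1073]
eef_rot: [0.59, 0.807, -0.029, 0.021]
ft_force: [-2.4, -20.5, 19.3]
width: 0.0262
t 21.5 pos [0.4728 0.3139 0.1073] d_cm [ 0.91 -0.29  0.08] turn -0.042 tilt [-7.000e-04 -7.150e-02 -9.974e-01] F [ -2.38 -20.54  19.34] w 0.0262
[-4.82384412  0.59374193  0.50842027]
```

```bash
python3 -m jog '[[0,0,-0.15,0,0.85],[0,0,0,0,0.85],[0,0,0,0,0.85],[0,0,0,0,0.85],[0,0,0,0,0.85],[0,0,0,0,0.85],[0,0,0,0,0.85],[0,0,0,0,0.85],[0,0,0,0,0.85],[0,0,0,0,0.85]]' 3;  python3 goal.py 105 1; python3 -m jog '[[0,0,0,0,0.9],[0,0,0,0,0.9],[0,0,0,0,0.9],[0.4,0,0.04,0,0.9],[0.5,0,0.06,0,0.9],[0.6,0,0.08,0,0.9],[0.6,0,0.08,0,0.9],[0.6,0,0.08,0,0.9],[0.6,0,0.08,0,0.9],[0.6,0,0.08,0,0.9]]' 30;  python3 goal.py 105 1
```

```text
time: 22.5
ee_pos: [0.4724, 0.3139, 0.1086]
eef_rot: [0.59, 0.807, -0.029, 0.021]
ft_force: [0.7, -3.0, 0.2]
width: 0.0263
t 22.5 pos [0.4724 0.3139 0.1086] d_cm [ 0.9  -0.26  0.21] turn -0.042 tilt [-0.0015 -0.0719 -0.9974] F [ 0.71 -3.04  0.16] w 0.0263
time: 23.5
ee_pos: [0.4659, 0.3334, 0.1024]
eef_rot: [0.594, 0.803, -0.039, 0.028]
ft_force: [-2.1, -15.9, 13.0]
width: 0.0259
t 23.5 pos [0.4659 0.3334 0.1024] d_cm [-1.19 -0.23 -0.24] turn -0.054 tilt [-0.0022 -0.0964 -0.9953] F [ -2.1  -15.87  13.04] w 0.0259
```

```bash
python3 -m jog '[[0,0,-0.1,0,0.85],[0,0,0,-0.02,0.85],[0,0,0,-0.02,0.85],[0,0,0,0,0.85],[0,0,0,0,0.85],[0,0,0,0,0.85],[0,0,0,0,0.85],[0,0,0,0,0.85],[0,0,0,0,0.85],[0,0,0,0,0.85]]' 3;  python3 goal.py 120 1; python3 -m jog '[[0,0,0,0,0.9],[0,0,0,0,0.9],[0,0,0,0,0.9],[0.4,0,0.03,0,0.9],[0.5,0,0.04,0,0.9],[0.6,0,0.05,0,0.9],[0.6,0,0.05,0,0.9],[0.5,0,0.04,0,0.9],[0.5,0,0.04,0,0.9],[0.4,0,0.03,0,0.9]]' 25;  python3 goal.py 120 1
```

```text
time: 24.5
ee_pos: [0.4655, 0.3344, 0.1033]
eef_rot: [0.577, 0.816, -0.04, 0.026]
ft_force: [-1.1, -1.5, 1.0]
width: 0.0261
t 24.5 pos [0.4655 0.3344 0.1033] d_cm [ 0.19 -0.28  0.12] turn -0.01 tilt [-0.0026 -0.0953 -0.9954] F [-1.14 -1.5   1.02] w 0.0261
time: 25.5
ee_pos: [0.4598, 0.3506, 0.0978]
eef_rot: [0.582, 0.811, -0.049, 0.034]
ft_force: [-0.9, -13.3, 9.5]
width: 0.0255
t 25.5 pos [0.4598 0.3506 0.0978] d_cm [-1.57 -0.28 -0.24] turn -0.022 tilt [-0.0022 -0.119  -0.9929] F [ -0.88 -13.33   9.48] w 0.0255
```

```bash
python3 -m jog '[[0,0,0,0,0.6],[0,0,0,0,0.55],[0,0,0,0,0.55],[0,0,-0.5,0,0.55],[0,0,-1,0,0.55],[0,0,-1.2,0,0.55],[0,0,-1.2,0,0.55],[-1,0,-0.5,0,0.55],[-1.5,0,0,0,0.55],[-1.5,0,0,0,0.55]]' 10;  python3 -m jog '[[-1,0,0,0,0.55],[-0.5,0,0,0,0.7],[0,0,0,0,0.9],[0,0,0,0,1],[0,0,0,0,1],[0,0,0,0,1],[0,0,0,0,1],[0,0,0,0,1],[0,0,0,0,1],[0,0,0,0,1]]' 20
python3 - <<'E'
from goal import *
goal(.105,.02)
c=snap('wrist','w6.png'); d=snap('top','t6.png'); e=snap('scene','s6.png')
Q=(R.from_euler('z',A)*R.from_euler('y',np.radians(15))).as_matrix()
P=lambda c,p:proj(c,Q@np.array(p)/1000+[X,Y,Z])
for n,c in (('w',c),('t',d),('s',e)):
    print(n,P(c,(-35,0,10)).round(0),P(c,(0,0,0)).round(0),P(c,(25,0,5)).round(0))
    # luminance along dock centre line at z=10 over x -70..5
    g=cv2.cvtColor(c['pixels'],cv2.COLOR_RGB2GRAY)
    print([(x,int(np.mean([g[tuple(P(c,(x,yy,10)).round().astype(int)[::-1])] for yy in (-6,-3,3)]))) for x in range(-66,6,3) if 0<=P(c,(x,0,10))[1]<480])
E
```

```text
time: 26.5
ee_pos: [0.4732, 0.3204, 0.1516]
eef_rot: [0.58, 0.813, -0.046, 0.033]
ft_force: [0.5, -1.1, 0.4]
width: 0.039
time: 27.5
ee_pos: [0.4789, 0.302, 0.1523]
eef_rot: [0.581, 0.812, -0.047, 0.033]
ft_force: [0.3, -0.7, 0.4]
width: 0.0006
t 27.5 pos [0.4789 0.302  0.1523] d_cm [ 3.01 -0.38  2.5 ] turn -0.021 tilt [-9.000e-04 -1.154e-01 -9.933e-01] F [ 0.33 -0.67  0.45] w 0.0006
w [310. 178.] [310. 111.] [308.  58.]
[(-66, 216), (-63, 216), (-60, 216), (-57, 216), (-54, 216), (-51, 216), (-48, 216), (-45, 202), (-42, 144), (-39, 138), (-36, 161), (-33, 163), (-30, 147), (-27, 74), (-24, 146), (-21, 80), (-18, 145), (-15, 65), (-12, 147), (-9, 59), (-6, 146), (-3, 72), (0, 145), (3, 144)]
t [237. 242.] [226. 247.] [216. 251.]
[(-66, 105), (-63, 107), (-60, 108), (-57, 109), (-54, 110), (-51, 112), (-48, 113), (-45, 113), (-42, 114), (-39, 115), (-36, 115), (-33, 115), (-30, 115), (-27, 115), (-24, 116), (-21, 116), (-18, 115), (-15, 115), (-12, 116), (-9, 114), (-6, 112), (-3, 112), (0, 111), (3, 111)]
s [257. 275.] [252. 288.] [248. 295.]
[(-66, 139), (-63, 140), (-60, 140), (-57, 141), (-54, 145), (-51, 169), (-48, 188), (-45, 192), (-42, 176), (-39, 156), (-36, 159), (-33, 147), (-30, 127), (-27, 118), (-24, 111), (-21, 111), (-18, 112), (-15, 112), (-12, 113), (-9, 112), (-6, 114), (-3, 117), (0, 129), (3, 145)]
```

```bash
cat > tip.py <<'E'
from goal import *
Q0=(R.from_euler('z',A)*R.from_euler('y',np.radians(15))).as_matrix()
def tip(x=None,y=-1,z=4):
    s=r.read_state(); Q=R.from_quat(s['eef_rot']).as_matrix()
    p=s['ee_pos']+Q[:,2]*r.tip_extent
    print('t',round(s['time'],2),'tip in dock mm',(Q0.T@(p-[X,Y,Z])*1000).round(1),'F dock',(Q0.T@s['ft_force']).round(1),'|F|',round(float(np.linalg.norm(s['ft_force'])),1),'tool z in dock',(Q0.T@Q[:,2]).round(3),'toolx in dock',(Q0.T@Q[:,0]).round(3))
    if x is not None:
        print('shift cm',(Q.T@(Q0@np.array([x,y,z])/1000+[X,Y,Z]-p)*100).round(2),'qpos',s['joint_positions'].round(2))
if __name__=='__main__': tip(*map(float,sys.argv[1:]))
E
python3 tip.py -60 -1 4
```

```text
t 27.65 tip in dock mm [-89.   -3.3  42.9] F dock [-0.1 -0.2  0.3] |F| 0.4 tool z in dock [ 0.153  0.041 -0.987] toolx in dock [ 0.988 -0.021  0.152]
shift cm [ 2.27 -0.11  4.29] qpos [-0.98  0.33  0.35  1.7  -0.02  1.21 -0.31]
```

```bash
python3 -m jog '[[0.3,0,0.8,-0.01,1],[0.4,0,1,-0.01,1],[0.4,0,1,0,1],[0.4,0,0.8,0,1],[0.2,0,0.4,0,1],[0,0,0,0,1],[0,0,0,0,1],[0,0,0,0,1],[0,0,0,0,1],[0,0,0,0,1]]' 40; python3 tip.py -58 -1 4
```

```text
time: 28.65
ee_pos: [0.4724, 0.314, 0.1065]
eef_rot: [0.572, 0.818, -0.048, 0.033]
ft_force: [-1.0, 0.0, 0.6]
width: 0.0004
t 28.65 tip in dock mm [-64.   -1.4   2.1] F dock [0.2 0.9 0.7] |F| 1.1 tool z in dock [ 0.152  0.041 -0.987] toolx in dock [0.988 0.001 0.153]
shift cm [ 0.62 -0.04 -0.09] qpos [-0.99  0.38  0.33  1.73 -0.03  1.12 -0.31]
```

```bash
python3 -m jog '[[0,0,-0.15,0,1],[0.3,0,0.03,0,1],[0.4,0,0.06,0,1],[0.4,0,0.06,0,1],[0.4,0,0.06,0,1],[0.4,0,0.06,0,1],[0.4,0,0.06,0,1],[0.4,0,0.06,0,1],[0.4,0,0.06,0,1],[0.4,0,0.06,0,1]]' 40; python3 tip.py -40 -1 4
```

```text
time: 29.65
ee_pos: [0.4681, 0.3297, 0.1044]
eef_rot: [0.578, 0.813, -0.057, 0.042]
ft_force: [-0.4, -13.7, 15.5]
width: 0.0008
t 29.65 tip in dock mm [-48.3  -2.7   4.2] F dock [-16.3   5.1  11.7] |F| 20.7 tool z in dock [ 0.128  0.046 -0.991] toolx in dock [ 0.992 -0.014  0.128]
shift cm [ 0.82 -0.17  0.14] qpos [-1.02  0.4   0.33  1.71 -0.02  1.14 -0.37]
```

```bash
python3 -m jog '[[0.4,0,0,0,1],[0.5,0,0.03,0,1],[0.5,0,0.03,0,1],[0.5,0,0.03,0,1],[0.5,0,0.03,0,1],[0.5,0,0.03,0,1],[0.5,0,0.03,0,1],[0.5,0,0.03,0,1],[0.5,0,0.03,0,1],[0.5,0,0.03,0,1]]' 40; python3 tip.py -10 -1 4
```

```text
time: 30.65
ee_pos: [0.4641, 0.3429, 0.1012]
eef_rot: [0.589, 0.803, -0.076, 0.057]
ft_force: [-0.4, -12.3, 12.5]
width: 0.0006
t 30.65 tip in dock mm [-35.2  -3.1   4.6] F dock [-14.2   4.6   9.1] |F| 17.5 tool z in dock [ 0.083  0.063 -0.995] toolx in dock [ 0.996 -0.041  0.08 ]
shift cm [ 2.5  -0.29  0.29] qpos [-1.06  0.44  0.33  1.67 -0.    1.18 -0.44]
```

```bash
python3 -m jog '[[-0.4,0,0,0,1],[0,-0.2,0,-0.03,1],[0,0,0,0,1],[0.3,0,0.02,0,1],[0.5,0,0.03,0,1],[0.7,0,0.05,0,1],[0.7,0,0.05,0,1],[0.7,0,0.05,0,1],[0.7,0,0.05,0,1],[0.7,0,0.05,0,1]]' 40; python3 tip.py -10 -1 4
```

```text
time: 31.65
ee_pos: [0.4563, 0.3623, 0.0949]
eef_rot: [0.581, 0.807, -0.086, 0.065]
ft_force: [-0.7, -20.5, 20.6]
width: 0.0003
t 31.65 tip in dock mm [-14.   -2.3   4. ] F dock [-23.7   7.8  15. ] |F| 29.1 tool z in dock [ 0.057  0.07  -0.996] toolx in dock [ 0.998 -0.021  0.056]
shift cm [ 0.4  -0.13  0.03] qpos [-1.08  0.48  0.32  1.64  0.01  1.2  -0.47]
```

```bash
python3 -m jog '[[0.6,0,0.02,0,1],[0.6,0,0.02,0,1],[0.6,0,0.02,0,1],[0.6,0,0.02,0,1],[0.6,0,0.02,0,1],[0.6,0,0.02,0,1],[0.6,0,0.02,0,1],[0.5,0,0.02,0,1],[0.5,0,0.02,0,1],[0.5,0,0.02,0,1]]' 40; python3 tip.py -10 -1 4
```

```text
time: 32.65
ee_pos: [0.4553, 0.3666, 0.0938]
eef_rot: [0.595, 0.79, -0.118, 0.088]
ft_force: [-1.8, -16.6, 20.3]
width: 0.0004
t 32.65 tip in dock mm [-11.1  -2.1   4.1] F dock [-19.7   7.5  15.7] |F| 26.3 tool z in dock [-0.016  0.101 -0.995] toolx in dock [ 0.998 -0.057 -0.022]
shift cm [ 0.1  -0.12  0.02] qpos [-1.12  0.53  0.34  1.58  0.04  1.27 -0.54]
```

```bash
python3 -m jog '[[0.6,0,-0.1,0,1],[0.7,0,-0.1,-0.01,1],[0.7,0,-0.1,0,1],[0.7,0,-0.1,-0.01,1],[0.7,0,-0.1,0,1],[0.6,0,-0.1,0,1],[0.6,0,-0.1,0,1],[0.6,0,-0.1,0,1],[0.5,0,-0.1,0,1],[0.5,0,-0.1,0,1]]' 40; python3 tip.py -10 -1 4
```

```text
time: 33.65
ee_pos: [0.4547, 0.3698, 0.0941]
eef_rot: [0.601, 0.775, -0.159, 0.114]
ft_force: [-0.7, -16.3, 12.5]
width: 0.0003
t 33.65 tip in dock mm [-9.9 -1.7  5.4] F dock [-17.8   6.2   8.2] |F| 20.6 tool z in dock [-0.104  0.146 -0.984] toolx in dock [ 0.991 -0.072 -0.115]
shift cm [-0.   -0.05  0.14] qpos [-1.14  0.6   0.35  1.51  0.06  1.36 -0.59]
```

```bash
python3 -m jog '[[-0.6,0,0,0,1],[-1,0,0,0,1],[-1,0,-0.5,0,1],[-1,0,-1,0,1],[-1,0,-1.5,0,1],[-1,0,-1.5,0,1],[-1,0,-1.5,0,1],[-1,0,-1,0,1],[0,0,0,0,1],[0,0,0,0,1]]' 40; python3 tip.py -60 -1 4
python3 - <<'E'
from tip import *
d=snap('top','t7.png'); e=snap('scene','s7.png'); w=snap('wrist','w7.png')
P=lambda c,p:proj(c,Q0@np.array(p)/1000+[X,Y,Z])
for n,c in (('w',w),('t',d),('s',e)):
    print(n,P(c,(0,0,10)).round(0),P(c,(59,45,5)).round(0))
    g=cv2.cvtColor(c['pixels'],cv2.COLOR_RGB2GRAY)
    print([(x,int(np.mean([g[tuple(P(c,(x,yy,10)).round().astype(int)[::-1])] for yy in (-6,-3,3)]))) for x in range(-30,46,2) if 0<=P(c,(x,0,10))[1]<480])
g0=cv2.resize(np.load('pics/t3.png.npz')['pixels'][225:295,165:250,::-1],(340,280),interpolation=cv2.INTER_CUBIC)
g1=cv2.resize(d['pixels'][225:295,165:250,::-1],(340,280),interpolation=cv2.INTER_CUBIC)
u,v=P(e,(20,0,5)).astype(int); print(u,v)
g2=cv2.resize(e['pixels'][v-30:v+30,u-40:u+40,::-1],(400,300),interpolation=cv2.INTER_CUBIC)
o=np.zeros((600,800,3),np.uint8);o[:280,:340]=g0;o[300:580,:340]=g1;o[:300,345:745]=g2
u,v=P(w,(0,0,10)).astype(int);print(u,v);v0=max(0,min(v-110,180));o[300:,345:745]=cv2.resize(w['pixels'][v0:v0+300,u-200:u+200,::-1],(400,300));cv2.imwrite('pics/h.png',o)
E
```

```text
time: 34.65
ee_pos: [0.4763, 0.328, 0.197]
eef_rot: [0.601, 0.776, -0.156, 0.113]
ft_force: [-0.6, -0.1, -0.4]
width: 0.0004
t 34.65 tip in dock mm [-81.6  -7.6  92.7] F dock [ 0.2  0.6 -0.4] |F| 0.7 tool z in dock [-0.1    0.141 -0.985] toolx in dock [ 0.991 -0.072 -0.111]
shift cm [3.07 0.33 8.61] qpos [-1.11  0.47  0.39  1.47  0.1   1.51 -0.5 ]
w [308.  99.] [217. -10.]
[(-30, 215), (-28, 189), (-26, 198), (-24, 198), (-22, 198), (-20, 199), (-18, 198), (-16, 198), (-14, 198), (-12, 198), (-10, 198), (-8, 199), (-6, 199), (-4, 198), (-2, 180), (0, 134), (2, 144), (4, 138), (6, 157), (8, 163), (10, 161), (12, 146), (14, 145), (16, 70), (18, 142), (20, 145), (22, 61), (24, 142), (26, 146), (28, 129), (30, 200), (32, 201), (34, 192), (36, 199), (38, 199), (40, 190), (42, 200), (44, 199)]
t [224. 247.] [209. 273.]
[(-30, 46), (-28, 65), (-26, 94), (-24, 103), (-22, 98), (-20, 76), (-18, 52), (-16, 37), (-14, 36), (-12, 38), (-10, 38), (-8, 38), (-6, 38), (-4, 39), (-2, 38), (0, 38), (2, 38), (4, 38), (6, 38), (8, 38), (10, 38), (12, 45), (14, 47), (16, 58), (18, 67), (20, 70), (22, 71), (24, 73), (26, 75), (28, 77), (30, 79), (32, 83), (34, 89), (36, 90), (38, 92), (40, 94), (42, 96), (44, 97)]
s [252. 286.] [260. 309.]
[(-30, 139), (-28, 142), (-26, 146), (-24, 160), (-22, 177), (-20, 187), (-18, 199), (-16, 201), (-14, 202), (-12, 201), (-10, 202), (-8, 201), (-6, 198), (-4, 189), (-2, 178), (0, 166), (2, 155), (4, 152), (6, 151), (8, 153), (10, 150), (12, 134), (14, 121), (16, 114), (18, 114), (20, 118), (22, 141), (24, 157), (26, 183), (28, 197), (30, 201), (32, 201), (34, 200), (36, 200), (38, 202), (40, 202), (42, 203), (44, 206)]
248 293
308 99
```

View pics/h.png

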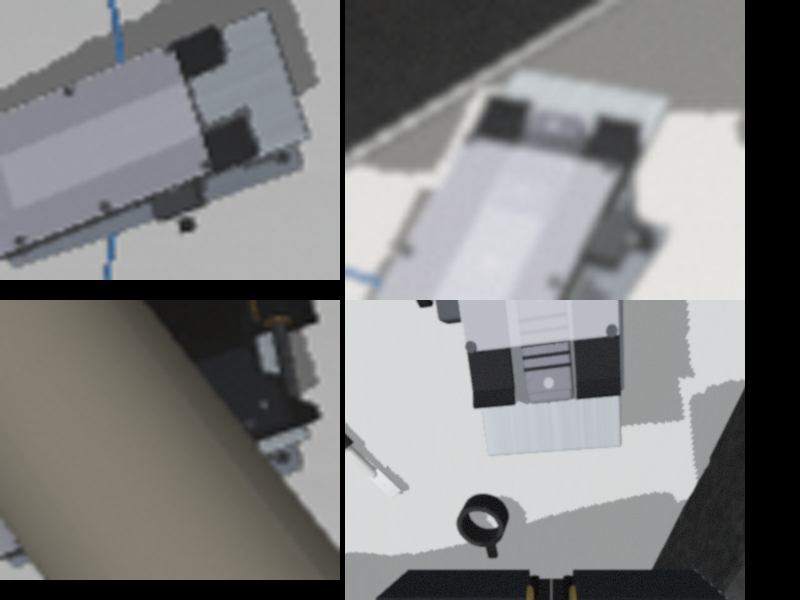

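Run:
```python
from tip import *
w=load('w7.png'); P=lambda p:proj(w,Q0@np.array(p)/1000+[X,Y,Z])
g=cv2.cvtColor(w['pixels'],cv2.COLOR_RGB2GRAY).astype(int)
for n,p in dict(apL=(-30,40,0),apR=(-30,-40,0),butt=(0,0,10),butt5=(0,0,0),lipL=(0,25,15),lipR=(0,-25,15),railL=(0,36,11),railR=(0,-36,11),rail0=(0,36,0),cov=(28,0,14)).items(): print(n,P(p).round(1))
for u in (245,252,258,265,300,306,312,318,324,350,361,368,375): print(u,[(v,g[v,u]) for v in range(90,112)])
for u in (260,311,360): print(u,[(v,g[v,u]) for v in range(142,160)])
```

```text
apL [251.8 156.1]
apR [382.3 146.6]
butt [308.4  99.2]
butt5 [310.9  99. ]
lipL [262.7 103.4]
lipR [353.  95.]
railL [245.8 105. ]
railR [373.8  93.1]
rail0 [251.2 104.5]
cov [302.4  42.6]
245 [(90, np.int64(41)), (91, np.int64(36)), (92, np.int64(36)), (93, np.int64(40)), (94, np.int64(39)), (95, np.int64(39)), (96, np.int64(40)), (97, np.int64(37)), (98, np.int64(38)), (99, np.int64(35)), (100, np.int64(35)), (101, np.int64(29)), (102, np.int64(40)), (103, np.int64(39)), (104, np.int64(41)), (105, np.int64(37)), (106, np.int64(37)), (107, np.int64(105)), (108, np.int64(175)), (109, np.int64(201)), (110, np.int64(204)), (111, np.int64(203))]
252 [(90, np.int64(39)), (91, np.int64(37)), (92, np.int64(39)), (93, np.int64(37)), (94, np.int64(41)), (95, np.int64(39)), (96, np.int64(41)), (97, np.int64(37)), (98, np.int64(39)), (99, np.int64(31)), (100, np.int64(38)), (101, np.int64(39)), (102, np.int64(34)), (103, np.int64(40)), (104, np.int64(41)), (105, np.int64(35)), (106, np.int64(71)), (107, np.int64(137)), (108, np.int64(184)), (109, np.int64(202)), (110, np.int64(204)), (111, np.
[... 5724 characters left out ...]
.int64(198)), (147, np.int64(197)), (148, np.int64(197)), (149, np.int64(194)), (150, np.int64(189)), (151, np.int64(189)), (152, np.int64(204)), (153, np.int64(213)), (154, np.int64(217)), (155, np.int64(217)), (156, np.int64(216)), (157, np.int64(216)), (158, np.int64(217)), (159, np.int64(216))]
360 [(142, np.int64(196)), (143, np.int64(195)), (144, np.int64(194)), (145, np.int64(194)), (146, np.int64(190)), (147, np.int64(188)), (148, np.int64(203)), (149, np.int64(213)), (150, np.int64(215)), (151, np.int64(216)), (152, np.int64(216)), (153, np.int64(216)), (154, np.int64(216)), (155, np.int64(215)), (156, np.int64(215)), (157, np.int64(217)), (158, np.int64(215)), (159, np.int64(214))]
```

Run:
```python
from h import *
G=lambda f:cv2.cvtColor(load(f)['pixels'],cv2.COLOR_RGB2GRAY)
a=G('s3.png')
for f in ('s4.png','s6.png','s7.png'):
    b=G(f); t=a[304:318,262:276]; m=cv2.matchTemplate(b[296:326,252:290],t,cv2.TM_CCOEFF_NORMED); _,v,_,l=cv2.minMaxLoc(m); print(f,v,l[0]-10,l[1]-8,'absdiff',np.abs(a[300:322,258:284].astype(int)-b[300:322,258:284]).mean().round(1))
    print(b[310,258:284])
print(a[310,258:284])
```

```text
s4.png 0.9997798204421997 0 0 absdiff 1.9
[101 100 101 101 101 103 117 122 104  82  77 101 134 163 195 222 228 230
 230 230 229 230 230 229 230 230]
s6.png 0.9714887738227844 1 0 absdiff 4.4
[101 101 100 102  99 102 119 137 145 138 114  92  97 128 184 219 229 230
 229 229 231 231 231 230 230 230]
s7.png 0.9997542500495911 0 0 absdiff 0.9
[ 98 100  96  97  98 102 113 117 101  76  75  96 131 162 191 219 225 228
 227 227 228 228 228 228 229 228]
[ 99 100  99  99  98 102 114 121 102  79  77  99 134 159 192 220 226 227
 228 228 228 228 227 228 228 227]
```

```bash
python3 -c "
from h import *
print(r.read_state()['time'],r.read_state()['ft_force'].round(2)); print(r.close_job())"
```

```text
34.8 [-0.52 -0.74 -0.47]
the job is handed in; nothing more can be done
None
```

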